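# Change round three burette cassettes on their dosing drives

### The arm

A 6-joint arm with a two-finger parallel gripper is mounted at the origin on a cart in front of the work surface, level with it; the furniture and walls round the work are solid. World frame = base frame: x ahead of the robot, y to its left, z up, the work surface at z = 0. Lengths are in mm, angles in rad, forces in N, time in s.
With the tool pointing down it reaches from about 300 to 775 mm from the base axis. Payload 14.6 kg.
Tool frame: the origin (TCP) lies at the centre of the arm's flange, where the gripper is bolted on; the fingertips stand 199 mm ahead of it and the grasp point (between the pads) lies 180 mm ahead of it; x points along the fingers, y is the direction in which the jaws open and shut, and the axes are right-handed (so a half turn about x gives the same grasp; the last joint's range is limited). The gripper opens to 94 mm and grips with 3 to 60 N. Pads are 16 mm wide; open, the fingers measure 119 mm over their backs; the gripper's body (75 mm by 177 mm) begins 78 mm behind the grasp point.
Start: joints at [-1.206, 0.3, 1.521, -0, 1.321, -0.067], TCP at [230.171, -499.512, 404.646] pointing down, gripper open.
Joint ranges: [-3.03, 3.03], [-0.79, 2.21], [0.23, 2.52], [-1.04, 4.18], [0, 3.07], [-2.55, 2.55]. Speed limits (rad/s): [2.22, 2.22, 2.57, 3.14, 3.14, 3.14].

### API

Orientations are given as a rotation vector (axis times angle).
In Python, from cell import robot, optics gives the robot as it stands. The module is installed in compiled form; this text tells all that it offers.
- The arm moves only by the tool step_arm, never from a script. Its argument "steps" is a list of rows, each a list of 5 numbers: the closure, from -1 (fully open) to 1 (shut), then the shift along the tool's x, y, z in units of 200 mm (1.0 is 200 mm), then the turn about the tool's x in units of 180 degrees (1.0 is 180 degrees). A call has exactly 10 rows; each row is the pose to reach, as a shift and turn from the pose measured when the call began, along the tool's axes at that moment, turning the shorter way round; what a row does not reach only later rows make up. A row lasts 1/12 s, in which the tool goes at most 41.7 mm and 7.16 degrees, less where a joint would pass 70% of its speed; a pose out of reach is approached as far as the arm can. A call with a number of a shift or a turn outside -1 to 1 is refused whole. A call with a gripper value outside its range is refused whole. The fingers move at their own pace and stop on an object; "grip_force" is the grip in N (left out, the last holds). Time passes only in rows, so rows that repeat a pose let the fingers close, or fill a call up. It gives the time, the measured TCP pose, the force and the opening at its end, in the units of the state.
- robot.read_state(): the state, without advancing time (a new reading comes with each control period).
- optics.get_image(name): name is "scene" or "top" or "wrist"; returns a dict with "color" (480x640x3 uint8, red, green, blue), "z_map" (480x640 float32, mm along the optical axis (not along the pixel's ray), 0 where there is no reading), "camera_matrix" (3x3 intrinsics, pixels), "T" (4x4, takes a point from camera to world coordinates); the wrist camera has in their place "tool_from_camera" (4x4, takes a point from camera to tool coordinates, whose origin is the TCP and whose axes are the tool frame's). Camera axes: x right, y down, z forward; pixel columns grow to the right and rows downward; lengths in mm; the calibration is good to about 2 mm. A picture is of the moment at which its call begins: read the wrist's pose just before it.
- robot.hand_in(): hands the job in, once; it reports no verdict.
The state is a dict: "clock": time; "joint_pos": joint angles; "joint_vel": joint speeds; "tau": joint torques, N m; "tcp_pos": TCP position; "ee_rot": TCP orientation; "wrist_force": force on the tool from outside, world axes, zero at the start; "torque": the same for the moment, N m; "finger_gap": finger opening in mm.
Only numpy, scipy, OpenCV 4.12 (cv2) and the standard library are available. Lean on these libraries where they do the work, as an engineer would, in place of code of your own. Each camera call takes 0.05 s, during which the arm holds its last target. There are 200 camera calls.

### The job

The three burette cassettes sit on the wrong dosing drives: change them round so that each stands fully home, upright and let go, in the drive whose panel and collar match the colour of its head. Spring catches under each seated cassette hold it down, so take it by its two black side keys and keep them pinched while you lift it out and put it in; park a cassette in the empty grey holder to free a place. Never stand or drop a cassette on the bench or tip one over, and leave the dropping bottle and the white jar where they are.

Things in the scene. Friction and masses are not known exactly. Their poses are not given: they have to be found in the camera images.
- cassette_blue: burette cassette, blue head, 60 (x) x 44 (y) x 92 mm, about 0.25 kg; origin: centre of its underside. Sprung black keys, 26 x 30 mm, on its +y and -y sides, centred 53 mm up: 56 mm across free, 44 pinched flush (6 N; grip with 20 N or more). Each draws in a catch 4 to 10 mm up (28 to 22 mm from the middle). Locked in a drive unless pinched. Fits either way round. Starts home in the yellow drive.
- cassette_yellow: burette cassette, yellow head, 60 (x) x 44 (y) x 92 mm, about 0.25 kg; origin: centre of its underside. Sprung black keys, 26 x 30 mm, on its +y and -y sides, centred 53 mm up: 56 mm across free, 44 pinched flush (6 N; grip with 20 N or more). Each draws in a catch 4 to 10 mm up (28 to 22 mm from the middle). Locked in a drive unless pinched. Fits either way round. Starts home in the red drive.
- cassette_red: burette cassette, red head, 60 (x) x 44 (y) x 92 mm, about 0.25 kg; origin: centre of its underside. Sprung black keys, 26 x 30 mm, on its +y and -y sides, centred 53 mm up: 56 mm across free, 44 pinched flush (6 N; grip with 20 N or more). Each draws in a catch 4 to 10 mm up (28 to 22 mm from the middle). Locked in a drive unless pinched. Fits either way round. Starts home in the blue drive.
- drive_blue: dosing drive, blue panel (on the robot's side, -x) and collar, fixed; 100 x 84 x 45 mm. Origin: its socket's middle, at bench level. Socket 64 (x) x 48 (y) mm, floor 25 mm up, edge 45, lead-in collar 6 mm wider a side up to 51 mm. Ledges 37 to 45 mm up hold the catches (3 mm play). A cassette is home when it stands on the floor, keys let go.
- drive_yellow: dosing drive, yellow panel (on the robot's side, -x) and collar, fixed; 100 x 84 x 45 mm. Origin: its socket's middle, at bench level. Socket 64 (x) x 48 (y) mm, floor 25 mm up, edge 45, lead-in collar 6 mm wider a side up to 51 mm. Ledges 37 to 45 mm up hold the catches (3 mm play). A cassette is home when it stands on the floor, keys let go.
- drive_red: dosing drive, red panel (on the robot's side, -x) and collar, fixed; 100 x 84 x 45 mm. Origin: its socket's middle, at bench level. Socket 64 (x) x 48 (y) mm, floor 25 mm up, edge 45, lead-in collar 6 mm wider a side up to 51 mm. Ledges 37 to 45 mm up hold the catches (3 mm play). A cassette is home when it stands on the floor, keys let go.
- holder: empty parking holder, dark grey, fixed, 86 x 82 x 27 mm with a lead-in collar up to 33 mm. Origin: its middle, at bench level. Pocket 66 (x) x 62 (y) mm, floor 15 mm up; no ledges, the catches are free in it: a cassette is stood in it, 60 mm side along x, and lifted out by its keys.
- dropper: bystander: clear glass dropping bottle with a green rubber teat, 53 mm across, 144 mm tall, standing loose behind the right-hand drives. Origin: centre of its underside.
- jar: bystander: white plastic screw-lid jar, 76 mm across, 88 mm tall, standing loose at the left of the bench. Origin: centre of its underside.
- carton_back: bystander: closed brown carton standing fixed in the middle of the bench, 230 (x) x 296 (y) x 166 mm; origin: centre of its underside. Lift cassettes over it. Behind the work a shelf of amber bottles runs along y at 0.30 m height, its front edge about 0.30 m beyond the carton's middle: keep the wrist clear of it.

How it is judged:
By the outcome, as a careful person would: the job done as asked, in the order asked, and still so for the second after the job is handed in, with the robot touching nothing.
It also fails if it takes over 134 s, if anything falls off the work surface, if the arm or the gripper's body presses on something with over 40 N, if the wrist force passes 120 N, or if a joint passes its speed limit or range.

## Working session

There is one attempt and no reset: what is moved stays moved. The work goes in short steps, Python scripts to look and compute and a tool call to move; the robot and the scene stay as the last step left them, time stands still between calls to the robot, and variables do not carry over. Pictures are saved under pics/ and viewed, about 12 in all and at most 16, crops included, and the job is handed in when it is done.

Besides the shell and the picture viewer there is one more tool, called after "Request:" as name([rows], argument=value, ...), one row to a line, values as JSON. step_arm: Moves the arm, as the interface text tells. Shifts and turns lie within -1 to 1; 1 stands for 200 mm of shift or 180 degrees of turn. Its arguments: {"type":"object","properties":{"steps":{"type":"array","items":{"type":"array","items":{"type":"number","minimum":-1,"maximum":1}}},"grip_force":{"type":"number"}},"required":["steps"]}

```bash
mkdir -p pics
cat > h.py <<'E'
import numpy as np, cv2, json
from scipy.spatial.transform import Rotation as R
from cell import robot, optics
def grab(n,save=None):
    s=robot.read_state(); d=optics.get_image(n)
    K=np.array(d["camera_matrix"])
    if n=="wrist":
        T=np.eye(4);T[:3,:3]=R.from_rotvec(s["ee_rot"]).as_matrix();T[:3,3]=s["tcp_pos"];T=T@np.array(d["tool_from_camera"])
    else: T=np.array(d["T"])
    if save: cv2.imwrite("pics/"+save,d["color"][:,:,::-1])
    return d["color"],d["z_map"],K,T
def world(z,K,T):
    v,u=np.mgrid[:z.shape[0],:z.shape[1]]
    P=np.stack([(u-K[0,2])/K[0,0]*z,(v-K[1,2])/K[1,1]*z,z],-1)
    W=P@T[:3,:3].T+T[:3,3]; W[z<=0]=np.nan
    return W
E
python3 - <<'E'
from h import *
s=robot.read_state();print({k:np.round(v,3) for k,v in s.items()})
print(R.from_rotvec(s["ee_rot"]).as_matrix().round(3))
for n in ["scene","top","wrist"]:
    c,z,K,T=grab(n,n+"0.png"); print(n,K[0,0],T.round(3)[:3].tolist()); np.savez(n+"0.npz",c=c,z=z,K=K,T=T)
E
```

```text
{'clock': np.float64(0.0), 'joint_pos': array([-1.206,  0.3  ,  1.522,  0.   ,  1.321, -0.067]), 'joint_vel': array([ 0.001, -0.001,  0.   , -0.   ,  0.002, -0.   ]), 'tau': array([ 1.0000e-03, -5.3181e+01, -3.5273e+01,  7.1000e-02,  2.4000e-02,
       -0.0000e+00]), 'tcp_pos': array([ 230.166, -499.482,  404.077]), 'ee_rot': array([ 1.983,  0.436, -1.983]), 'wrist_force': array([ 0.34 , -0.602, -0.817]), 'torque': array([-0.009,  0.041, -0.05 ]), 'finger_gap': np.float64(93.553)}
[[-0.     0.419 -0.908]
 [ 0.001 -0.908 -0.419]
 [-1.    -0.001 -0.   ]]
scene 438.2737698680597 [[-0.815, -0.392, 0.427, 50.733], [-0.58, 0.57, -0.582, 695.761], [-0.015, -0.722, -0.692, 837.975]]
top 498.25291665819003 [[0.018, -0.992, 0.123, 366.272], [-1.0, -0.016, 0.021, 37.592], [-0.019, -0.123, -0.992, 1445.281]]
wrist 346.2251107297011 [[0.419, -0.878, -0.233, 297.218], [-0.908, -0.405, -0.106, -467.753], [-0.002, 0.256, -0.967, 384.325]]
```

View pics/scene0.png

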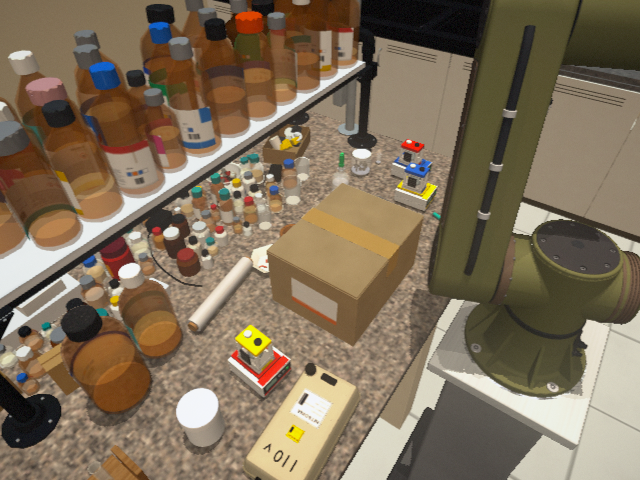

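View pics/top0.png

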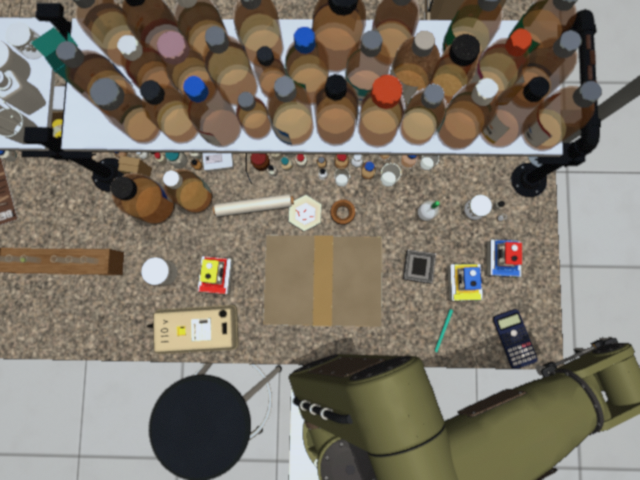

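The top view shows the red drive with the yellow cassette at about (214,275), and the yellow drive with the blue cassette at (466,282). The blue drive with the red cassette is at (506,257), the holder at (419,267), the dropper at (428,210), the jar at (155,271), and the carton in the middle.

```bash
cat > m.py <<'E'
from h import *
D=np.load("top0.npz");c,z,K,T=D["c"],D["z"],D["K"],D["T"];W=world(z,K,T)
for n,(u0,v0,u1,v1) in dict(red=(190,250,238,300),yel=(445,258,487,306),blu=(487,232,528,282),hold=(400,247,438,288),jar=(138,255,172,290),drop=(412,195,442,224),cart=(255,230,390,332)).items():
    w=W[v0:v1,u0:u1].reshape(-1,3)
    print(n,"zmax %.0f"%np.nanmax(w[:,2]))
    for lo,hi in ((20,33),(34,60),(60,100),(100,112),(112,135),(135,200)):
        p=w[(w[:,2]>lo)&(w[:,2]<hi)]
        if len(p)<15: continue
        r=cv2.minAreaRect(p[:,:2].astype(np.float32)); print("  z %d-%d n%d med z %.0f rect c %s size %s ang %.1f"%(lo,hi,len(p),np.median(p[:,2]),np.round(r[0],1),np.round(r[1],1),r[2]))
im=cv2.resize(np.hstack([c[225:315,395:535],c[225:315,170:260]])[:,:,::-1],None,fx=3.4,fy=3.4,interpolation=cv2.INTER_CUBIC)
cv2.imwrite("pics/crop0.png",im)
E
python3 m.py
```

```text
red zmax 124
  z 20-33 n63 med z 27 rect c [427.1 372. ] size [ 68.8 106.8] ang 88.2
  z 34-60 n614 med z 47 rect c [427.8 381.2] size [ 86.2 105. ] ang 85.8
  z 60-100 n88 med z 79 rect c [427.1 375.2] size [55.5 58.1] ang 17.6
  z 100-112 n209 med z 110 rect c [433.9 379.6] size [45.1 60. ] ang 84.3
  z 112-135 n162 med z 114 rect c [433.8 378.4] size [43.2 57.5] ang 86.4
yel zmax 124
  z 20-33 n58 med z 27 rect c [ 435.6 -296.1] size [ 55.1 123.3] ang 57.6
  z 34-60 n654 med z 47 rect c [ 421.1 -324.7] size [104.1  85.6] ang 1.8
  z 60-100 n88 med z 76 rect c [ 420.9 -319. ] size [53.6 55.4] ang 72.7
  z 100-112 n214 med z 110 rect c [ 427.6 -325.1] size [58.7 46. ] ang 2.4
  z 112-135 n168 med z 115 rect c [ 427.2 -323.3] size [57.4 43.2] ang 3.9
blu zmax 124
  z 20-33 n61 med z 27 rect c [ 490.  -431.8] size [ 78.3 107.7] ang 89.3
  z 34-60 n634 med z 46 rect c [ 488.2 -435.1] size [104.6  88.4] ang 0.0
  z 60-100 n129 med z 73 rect c [ 487.4 -421.5] size [72.6 35. ] ang 31.5
  z 100-112 n234 med z 109 rect c [ 496.1 -435.7] size [45.1 59.8] ang 89.0
  z 112-135 n160 med z 114 rect c [ 495.4 -433.9] size [43.5 59. ] ang 87.9
hold zmax 43
  z 20-33 n330 med z 28 rect c [ 462.4 -199.6] size [82.6 86.4] ang 82.5
  z 34-60 n60 med z 36 rect c [ 461.9 -199.1] size [78.  80.9] ang 82.5
jar zmax 97
  z 34-60 n52 med z 49 rect c [437.2 515. ] size [74.4 33. ] ang 7.6
  z 60-100 n628 med z 88 rect c [432.9 533.9] size [71.6 74.7] ang 1.4
drop zmax 149
  z 20-33 n21 med z 25 rect c [ 609.4 -208.4] size [46.7 15.9] ang 42.0
  z 34-60 n67 med z 52 rect c [ 620.5 -220.4] size [51.9 47.1] ang 19.9
  z 60-100 n204 med z 71 rect c [ 621.2 -222.6] size [48.5 47.9] ang 53.3
  z 112-135 n16 med z 125 rect c [ 620.7 -226.1] size [15.  10.8] ang 77.0
  z 135-200 n22 med z 141 rect c [ 621.9 -226.1] size [11.6 12.5] ang 32.6
cart zmax 181
  z 135-200 n10544 med z 171 rect c [412.6  71. ] size [230.9 300.6] ang 0.2
```

View pics/crop0.png

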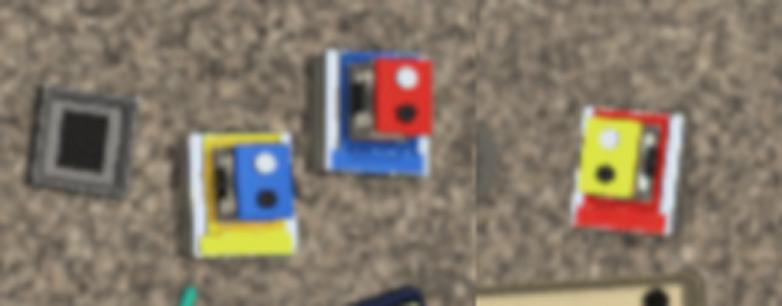

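The crop shows each cassette seated upright in its drive, all three panels on −x, with drive yaws of a few degrees and the holder at about −7°.

Plan: red goes to the holder, blue to the blue drive, yellow to the yellow drive, then red to the red drive. First I'll move to a viewing pose.

Request:
step_arm([
  [-1, 0, -0.02, -0.2, 0.03],
  [-1, 0, -0.05, -0.4, 0.06],
  [-1, 0, -0.08, -0.6, 0.1],
  [-1, 0, -0.1, -0.8, 0.138],
  [-1, 0, -0.12, -0.95, 0.138],
  [-1, 0, -0.12, -0.95, 0.138],
  [-1, 0, -0.12, -0.95, 0.138],
  [-1, 0, -0.12, -0.95, 0.138],
  [-1, 0, -0.12, -0.95, 0.138],
  [-1, 0, -0.12, -0.95, 0.138],
], grip_force=40)

```text
clock: 0.98
tcp_pos: [391.8, -398.9, 404.2]
ee_rot: [-2.219, 0.003, 2.22]
wrist_force: [0.2, -0.1, 0.1]
finger_gap: 94.0
```

```bash
cat >> h.py <<'E'
def rel(x,y,z,yaw):
    """tool-axis shift in units and turn to reach grasp point (x,y,z), cassette yaw deg"""
    s=robot.read_state();M=R.from_rotvec(s["ee_rot"]).as_matrix()
    d=M.T@(np.array([x,y,z+180])-s["tcp_pos"])/200
    a=np.radians(yaw); yt=np.array([np.sin(a),-np.cos(a),0])
    l=M.T@yt; th=np.degrees(np.arctan2(l[2],l[1])); 
    print("shift",d.round(3),"turn",round(th/180,4),"gap %.1f"%s["finger_gap"],"F",np.round(s["wrist_force"],1),"t %.1f"%s["clock"])
E
python3 - <<'E'
from h import *
s=robot.read_state();print({k:np.round(v,3) for k,v in s.items()});print(R.from_rotvec(s["ee_rot"]).as_matrix().round(3))
c,z,K,T=grab("wrist","w1.png");np.savez("w1.npz",c=c,z=z,K=K,T=T)
E
```

```text
{'clock': np.float64(0.983), 'joint_pos': array([-0.86 ,  0.321,  1.495,  0.   ,  1.327,  0.714]), 'joint_vel': array([ 0.002, -0.001, -0.001,  0.002,  0.   ,  0.004]), 'tau': array([ 4.1300e-01, -5.4394e+01, -3.5381e+01,  7.1000e-02, -3.4000e-02,
       -1.8000e-02]), 'tcp_pos': array([ 391.773, -398.918,  404.248]), 'ee_rot': array([-2.219,  0.003,  2.22 ]), 'wrist_force': array([ 0.19 , -0.081,  0.086]), 'torque': array([0.003, 0.041, 0.042]), 'finger_gap': np.float64(93.992)}
[[-0.    -0.003 -1.   ]
 [ 0.001 -1.     0.003]
 [-1.    -0.001  0.   ]]
```

View pics/w1.png

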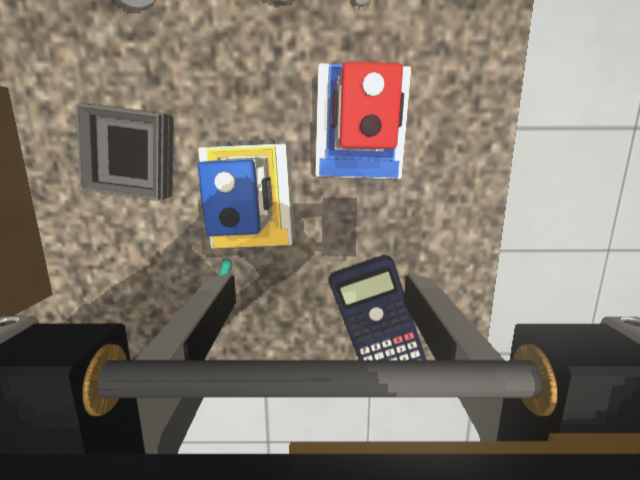

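The wrist view shows the holder at (125,150), the yellow drive with the blue cassette at (232,197), and the blue drive with the red cassette at (372,105).

```bash
cat > m2.py <<'E'
from h import *
def meas(fn,boxes):
    D=np.load(fn) if isinstance(fn,str) else fn
    c,z,K,T=D["c"],D["z"],D["K"],D["T"];W=world(z,K,T)
    for n,(u0,v0,u1,v1) in boxes.items():
        w=W[v0:v1,u0:u1].reshape(-1,3); print(n)
        for lo,hi in ((10,18),(22,36),(40,49),(49,56),(100,113),(113,120),(120,130)):
            p=w[(w[:,2]>lo)&(w[:,2]<hi)]
            if len(p)<40: continue
            m=np.zeros((300,300),np.uint8); o=np.nanmedian(p,0)[:2]-150
            ij=np.round(p[:,:2]-o).astype(int); ok=((ij>=0)&(ij<300)).all(1); m[ij[ok,1],ij[ok,0]]=255
            m=cv2.morphologyEx(m,cv2.MORPH_CLOSE,np.ones((5,5)));m=cv2.morphologyEx(m,cv2.MORPH_OPEN,np.ones((3,3)))
            cs,_=cv2.findContours(m,cv2.RETR_EXTERNAL,cv2.CHAIN_APPROX_NONE)
            if not cs: continue
            k=max(cs,key=cv2.contourArea); r=cv2.minAreaRect(k)
            print("  z%d-%d n%d med %.1f c %s size %s ang %.1f"%(lo,hi,len(p),np.median(p[:,2]),np.round(np.array(r[0])+o,1),np.round(r[1],1),r[2]))
if __name__=="__main__":
    meas("w1.npz",dict(hold=(65,90,185,212),yel=(190,135,300,255),blu=(305,50,420,185)))
E
python3 m2.py
```

```text
hold
  z10-18 n4001 med 15.5 c [ 463.5 -196.5] size [58.3 66.7] ang 82.9
  z22-36 n3669 med 30.3 c [ 463.3 -201.1] size [82.  86.2] ang 82.9
yel
  z22-36 n430 med 29.1 c [ 472.2 -324.4] size [12.  4.] ang 90.0
  z40-49 n2853 med 45.9 c [ 420.  -326.6] size [99.9 83.8] ang 2.5
  z49-56 n844 med 51.1 c [ 428.3 -326.1] size [80.  64.3] ang 2.7
  z100-113 n3531 med 111.1 c [ 427.9 -326. ] size [60.4 44.5] ang 2.4
  z113-120 n673 med 117.1 c [ 442.  -323.8] size [19. 15.] ang 90.0
blu
  z22-36 n115 med 28.8 c [ 543.5 -416.7] size [5. 2.] ang 90.0
  z40-49 n3793 med 45.8 c [ 488.4 -436.7] size [ 84.4 100.3] ang 87.7
  z49-56 n835 med 51.1 c [ 497.  -437.2] size [64.4 80.4] ang 87.9
  z100-113 n4221 med 111.0 c [ 496.8 -436.1] size [44.4 60.8] ang 88.5
  z113-120 n820 med 117.0 c [ 512.1 -436.4] size [15. 22.] ang 90.0
```

```bash
python3 -c "
from h import *
rel(497,-436.6,165,-1.8);rel(497,-436.6,81,-1.8)"
```

```text
shift [ 0.296  0.187 -0.527] turn 0.009 gap 93.8 F [ 0.8 -0.9 -0.2] t 1.0
shift [ 0.716  0.188 -0.527] turn 0.009 gap 93.8 F [ 0.8 -0.9 -0.2] t 1.0
```

Request:
step_arm([
  [-1, 0.05, 0.07, -0.2, 0.009],
  [-1, 0.1, 0.14, -0.4, 0.009],
  [-1, 0.2, 0.188, -0.527, 0.009],
  [-1, 0.25, 0.188, -0.527, 0.009],
  [-1, 0.29, 0.188, -0.527, 0.009],
  [-1, 0.29, 0.188, -0.527, 0.009],
  [-1, 0.29, 0.188, -0.527, 0.009],
  [-1, 0.29, 0.188, -0.527, 0.009],
  [-1, 0.29, 0.188, -0.527, 0.009],
  [-1, 0.29, 0.188, -0.527, 0.009],
])

```text
clock: 1.87
tcp_pos: [496.7, -436.8, 347.6]
ee_rot: [-2.207, 0.036, 2.205]
wrist_force: [0.2, 0.3, -0.4]
finger_gap: 94.3
```

```bash
python3 -c "
from h import *
rel(497,-436.6,81,-1.8)
c,z,K,T=grab('wrist','w2.png');print(robot.read_state()['tcp_pos'])"
```

```text
shift [ 0.433 -0.001 -0.001] turn -0.0001 gap 94.3 F [ 0.2  0.3 -0.4] t 1.9
[ 496.78976886 -436.76959328  347.2654303 ]
```

View pics/w2.png

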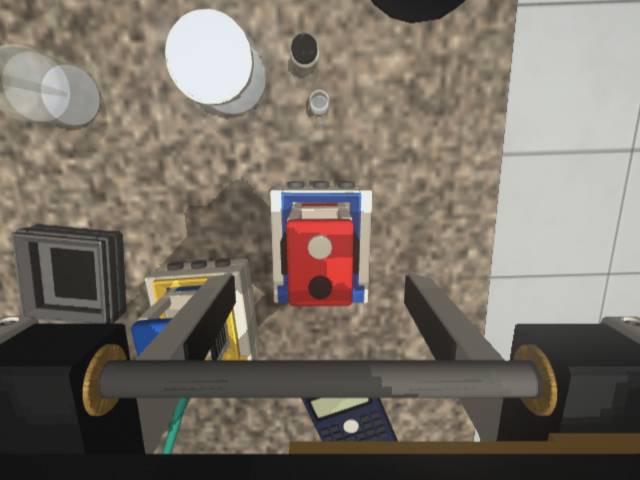

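The red cassette is centred between the fingers at u≈320. I'll go down and pinch.

Request:
step_arm([
  [-1, 0.1, 0, 0, 0],
  [-1, 0.2, 0, 0, 0],
  [-1, 0.3, 0, 0, 0],
  [-1, 0.38, 0, 0, 0],
  [-1, 0.43, 0, 0, 0],
  [-1, 0.43, 0, 0, 0],
  [1, 0.43, 0, 0, 0],
  [1, 0.43, 0, 0, 0],
  [1, 0.43, 0, 0, 0],
  [1, 0.43, 0, 0, 0],
])

```text
clock: 2.75
tcp_pos: [497.0, -436.8, 262.3]
ee_rot: [-2.208, 0.036, 2.204]
wrist_force: [0.5, 0.7, 0.7]
finger_gap: 70.6
```

Request:
step_arm([
  [1, 0, 0, 0, 0],
  [1, 0, 0, 0, 0],
  [1, 0, 0, 0, 0],
  [1, 0, 0, 0, 0],
  [1, 0, 0, 0, 0],
  [1, 0, 0, 0, 0],
  [1, 0, 0, 0, 0],
  [1, 0, 0, 0, 0],
  [1, 0, 0, 0, 0],
  [1, 0, 0, 0, 0],
])

```text
clock: 3.58
tcp_pos: [497.0, -436.9, 262.9]
ee_rot: [-2.209, 0.037, 2.204]
wrist_force: [-0.7, 0.2, 5.6]
finger_gap: 43.9
```

Request:
step_arm([
  [1, -0.02, 0, 0, 0],
  [1, -0.06, 0, 0, 0],
  [1, -0.1, 0, 0, 0],
  [1, -0.15, 0, 0, 0],
  [1, -0.2, 0, 0, 0],
  [1, -0.25, 0, 0, 0],
  [1, -0.3, 0, 0, 0],
  [1, -0.35, 0, 0, 0],
  [1, -0.4, 0, 0, 0],
  [1, -0.4, 0, 0, 0],
])

```text
clock: 4.42
tcp_pos: [497.0, -436.8, 345.7]
ee_rot: [-2.213, 0.039, 2.202]
wrist_force: [0.1, -0.4, -2.8]
finger_gap: 44.0
```

```bash
python3 -c "
from h import *
rel(463.3,-201.1,172,-7.1);rel(463.3,-201.1,72,-7.1)
print(robot.read_state()['tcp_pos'],R.from_rotvec(robot.read_state()['ee_rot']).as_matrix().round(4)[:,1])"
```

```text
shift [-0.037 -1.173  0.205] turn 0.0294 gap 44.0 F [ 0.1 -0.4 -2.8] t 4.4
shift [ 0.463 -1.175  0.208] turn 0.0294 gap 44.0 F [ 0.1 -0.4 -2.8] t 4.4
[ 496.95300937 -436.84248387  345.69697086] [-0.0317 -0.9995  0.004 ]
```

Request:
step_arm([
  [1, -0.15, 0, 0, 0],
  [1, -0.28, -0.05, 0.01, 0.005],
  [1, -0.28, -0.2, 0.03, 0.01],
  [1, -0.28, -0.4, 0.06, 0.015],
  [1, -0.28, -0.6, 0.1, 0.02],
  [1, -0.28, -0.8, 0.14, 0.025],
  [1, -0.28, -0.95, 0.17, 0.029],
  [1, -0.28, -0.95, 0.17, 0.029],
  [1, -0.28, -0.95, 0.17, 0.029],
  [1, -0.28, -0.95, 0.17, 0.029],
])

```text
clock: 5.25
tcp_pos: [468.8, -245.9, 400.9]
ee_rot: [-2.166, 0.137, 2.154]
wrist_force: [-0.8, 0.2, -3.0]
finger_gap: 43.9
```

```bash
python3 -c "
from h import *
rel(463.3,-201.1,120,-7.1);rel(463.3,-201.1,72,-7.1)"
```

```text
shift [ 0.503 -0.221  0.058] turn 0.0005 gap 43.9 F [-0.8  0.2 -3. ] t 5.2
shift [ 0.743 -0.222  0.059] turn 0.0005 gap 43.9 F [-0.8  0.2 -3. ] t 5.2
```

Request:
step_arm([
  [1, 0, -0.15, 0.04, 0],
  [1, 0.0, -0.222, 0.059, 0],
  [1, 0.1, -0.222, 0.059, 0],
  [1, 0.2, -0.222, 0.059, 0],
  [1, 0.3, -0.222, 0.059, 0],
  [1, 0.4, -0.222, 0.059, 0],
  [1, 0.5, -0.222, 0.059, 0],
  [1, 0.55, -0.222, 0.059, 0],
  [1, 0.55, -0.222, 0.059, 0],
  [1, 0.55, -0.222, 0.059, 0],
])

```text
clock: 6.08
tcp_pos: [463.3, -201.3, 290.9]
ee_rot: [-2.165, 0.137, 2.154]
wrist_force: [-0.5, -0.4, -1.8]
finger_gap: 43.7
```

Request:
step_arm([
  [1, 0.04, 0, 0, 0],
  [1, 0.07, 0, 0, 0],
  [1, 0.1, 0, 0, 0],
  [1, 0.13, 0, 0, 0],
  [1, 0.15, 0, 0, 0],
  [1, 0.17, 0, 0, 0],
  [1, 0.18, 0, 0, 0],
  [1, 0.19, 0, 0, 0],
  [1, 0.19, 0, 0, 0],
  [1, 0.19, 0, 0, 0],
])

```text
clock: 6.92
tcp_pos: [463.6, -201.5, 253.0]
ee_rot: [-2.166, 0.137, 2.154]
wrist_force: [0.2, -0.6, -3.8]
finger_gap: 43.7
```

```bash
python3 -c "
from h import *
rel(463.3,-201.1,73,-7.1);c,z,K,T=grab('wrist','w3.png')"
```

```text
shift [ 0.    -0.002  0.001] turn 0.0004 gap 43.7 F [ 0.2 -0.6 -3.8] t 6.9
```

View pics/w3.png

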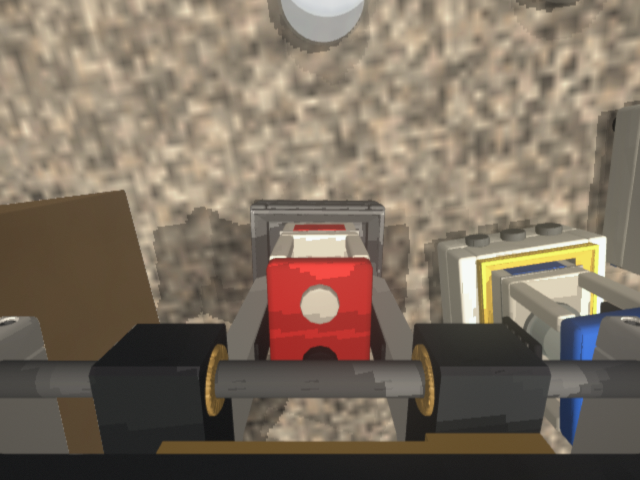

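Red sits square in the holder, with the head at (320,310). I'll let go, rise, and go to the blue cassette.

Request:
step_arm([
  [1, 0.01, 0, 0, 0],
  [1, 0.01, 0, 0, 0],
  [-1, 0.01, 0, 0, 0],
  [-1, 0.01, 0, 0, 0],
  [-1, 0.01, 0, 0, 0],
  [-1, 0.01, 0, 0, 0],
  [-1, 0.01, 0, 0, 0],
  [-1, 0.01, 0, 0, 0],
  [-1, 0.01, 0, 0, 0],
  [-1, 0.01, 0, 0, 0],
])

```text
clock: 7.8
tcp_pos: [463.5, -201.5, 251.0]
ee_rot: [-2.166, 0.137, 2.154]
wrist_force: [-0.2, -0.6, 0.3]
finger_gap: 92.4
```

Request:
step_arm([
  [-1, -0.1, 0, 0, 0],
  [-1, -0.2, 0, 0, 0],
  [-1, -0.3, 0, 0, 0],
  [-1, -0.4, 0, 0, 0],
  [-1, -0.48, 0, 0, 0],
  [-1, -0.48, 0.15, 0, -0.02],
  [-1, -0.48, 0.35, 0, -0.04],
  [-1, -0.48, 0.5, 0, -0.053],
  [-1, -0.48, 0.5, 0, -0.053],
  [-1, -0.48, 0.5, 0, -0.053],
])

```text
clock: 8.63
tcp_pos: [450.4, -301.3, 347.0]
ee_rot: [2.203, 0.041, -2.194]
wrist_force: [0.5, 1.0, -1.1]
finger_gap: 94.0
```

```bash
python3 -c "
from h import *
rel(428.1,-326.1,82.5,2.5)"
```

```text
shift [0.422 0.117 0.118] turn -0.0008 gap 94.0 F [ 0.5  1.  -1.1] t 8.6
```

Request:
step_arm([
  [-1, 0, 0.117, 0.118, 0],
  [-1, 0, 0.117, 0.118, 0],
  [-1, 0.1, 0.117, 0.118, 0],
  [-1, 0.2, 0.117, 0.118, 0],
  [-1, 0.3, 0.117, 0.118, 0],
  [-1, 0.38, 0.117, 0.118, 0],
  [-1, 0.42, 0.117, 0.118, 0],
  [-1, 0.42, 0.117, 0.118, 0],
  [-1, 0.42, 0.117, 0.118, 0],
  [-1, 0.42, 0.117, 0.118, 0],
])

```text
clock: 9.47
tcp_pos: [428.5, -325.9, 264.1]
ee_rot: [2.204, 0.04, -2.192]
wrist_force: [0.5, 0.1, 0.7]
finger_gap: 94.3
```

Request:
step_arm([
  [1, 0, 0, 0, 0],
  [1, 0, 0, 0, 0],
  [1, 0, 0, 0, 0],
  [1, 0, 0, 0, 0],
  [1, 0, 0, 0, 0],
  [1, 0, 0, 0, 0],
  [1, 0, 0, 0, 0],
  [1, 0, 0, 0, 0],
  [1, 0, 0, 0, 0],
  [1, 0, 0, 0, 0],
])

```text
clock: 10.3
tcp_pos: [428.5, -325.8, 264.2]
ee_rot: [2.204, 0.04, -2.192]
wrist_force: [-0.6, 1.1, 3.3]
finger_gap: 43.7
```

Request:
step_arm([
  [1, 0, 0, 0, 0],
  [1, 0, 0, 0, 0],
  [1, 0, 0, 0, 0],
  [1, 0, 0, 0, 0],
  [1, 0, 0, 0, 0],
  [1, 0, 0, 0, 0],
  [1, 0, 0, 0, 0],
  [1, 0, 0, 0, 0],
  [1, 0, 0, 0, 0],
  [1, 0, 0, 0, 0],
])

```text
clock: 11.13
tcp_pos: [428.6, -325.8, 264.2]
ee_rot: [2.204, 0.04, -2.192]
wrist_force: [-0.1, 1.6, 2.9]
finger_gap: 43.7
```

Request:
step_arm([
  [1, -0.02, 0, 0, 0],
  [1, -0.06, 0, 0, 0],
  [1, -0.1, 0, 0, 0],
  [1, -0.15, 0, 0, 0],
  [1, -0.2, 0, 0, 0],
  [1, -0.25, 0, 0, 0],
  [1, -0.3, 0, 0, 0],
  [1, -0.35, 0.1, -0.1, 0.005],
  [1, -0.35, 0.25, -0.2, 0.015],
  [1, -0.35, 0.4, -0.3, 0.02],
])

```text
clock: 11.97
tcp_pos: [492.2, -403.5, 337.0]
ee_rot: [-2.222, 0.032, 2.205]
wrist_force: [0.1, 0.2, -2.1]
finger_gap: 43.4
```

```bash
python3 -c "
from h import *
rel(497,-436.9,112,-2.0);rel(497,-436.9,84.2,-2.0)"
```

```text
shift [ 0.226  0.165 -0.026] turn 0.004 gap 43.4 F [ 0.1  0.2 -2.1] t 12.0
shift [ 0.365  0.164 -0.025] turn 0.004 gap 43.4 F [ 0.1  0.2 -2.1] t 12.0
```

Request:
step_arm([
  [1, 0, 0.1, -0.015, 0.004],
  [1, 0, 0.165, -0.025, 0.004],
  [1, 0, 0.165, -0.025, 0.004],
  [1, 0.07, 0.165, -0.025, 0.004],
  [1, 0.14, 0.165, -0.025, 0.004],
  [1, 0.19, 0.165, -0.025, 0.004],
  [1, 0.2, 0.165, -0.025, 0.004],
  [1, 0.2, 0.165, -0.025, 0.004],
  [1, 0.2, 0.165, -0.025, 0.004],
  [1, 0.2, 0.165, -0.025, 0.004],
])

```text
clock: 12.8
tcp_pos: [496.9, -436.9, 298.4]
ee_rot: [-2.217, 0.047, 2.198]
wrist_force: [0.3, 0.0, -3.7]
finger_gap: 43.7
```

Request:
step_arm([
  [1, 0.02, 0, 0, 0],
  [1, 0.04, 0, 0, 0],
  [1, 0.06, 0, 0, 0],
  [1, 0.08, 0, 0, 0],
  [1, 0.1, 0, 0, 0],
  [1, 0.12, 0, 0, 0],
  [1, 0.14, 0, 0, 0],
  [1, 0.15, 0, 0, 0],
  [1, 0.16, 0, 0, 0],
  [1, 0.16, 0, 0, 0],
])

```text
clock: 13.63
tcp_pos: [497.2, -437.1, 265.9]
ee_rot: [-2.216, 0.046, 2.198]
wrist_force: [0.4, -0.1, -3.7]
finger_gap: 43.8
```

```bash
python3 -c "
from h import *
rel(497,-436.9,84.2,-2.0);c,z,K,T=grab('wrist','w4.png')"
```

```text
shift [ 0.009 -0.001  0.001] turn 0.0 gap 43.8 F [ 0.4 -0.1 -3.7] t 13.6
```

View pics/w4.png

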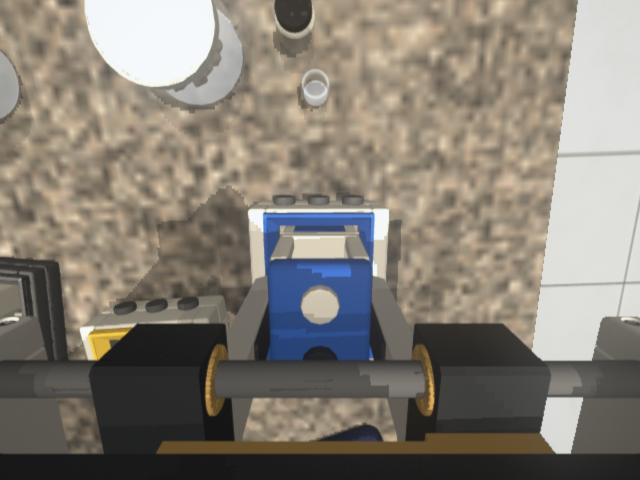

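Blue is in the socket with no side force. I'll press down the last bit.

Request:
step_arm([
  [1, 0.005, 0, 0, 0],
  [1, 0.01, 0, 0, 0],
  [1, 0.015, 0, 0, 0],
  [1, 0.02, 0, 0, 0],
  [1, 0.02, 0, 0, 0],
  [1, 0.02, 0, 0, 0],
  [1, 0.02, 0, 0, 0],
  [1, 0.02, 0, 0, 0],
  [1, 0.02, 0, 0, 0],
  [1, 0.02, 0, 0, 0],
])

```text
clock: 14.52
tcp_pos: [497.4, -437.1, 264.2]
ee_rot: [-2.218, 0.047, 2.197]
wrist_force: [-4.3, 4.3, 12.4]
finger_gap: 44.0
```

Request:
step_arm([
  [-1, 0, 0, 0, 0],
  [-1, 0, 0, 0, 0],
  [-1, 0, 0, 0, 0],
  [-1, 0, 0, 0, 0],
  [-1, 0, 0, 0, 0],
  [-1, 0, 0, 0, 0],
  [-1, 0, 0, 0, 0],
  [-1, 0, 0, 0, 0],
  [-1, 0, 0, 0, 0],
  [-1, 0, 0, 0, 0],
])

```text
clock: 15.35
tcp_pos: [497.3, -437.1, 264.2]
ee_rot: [-2.219, 0.047, 2.197]
wrist_force: [0.3, 0.1, 0.2]
finger_gap: 93.5
```

Request:
step_arm([
  [-1, -0.1, 0, 0, 0],
  [-1, -0.25, 0, 0, 0],
  [-1, -0.4, 0, 0, 0],
  [-1, -0.55, 0, 0, 0.0],
  [-1, -0.7, 0, 0.2, 0],
  [-1, -0.7, -0.1, 0.45, 0],
  [-1, -0.7, -0.25, 0.5, 0],
  [-1, -0.7, -0.25, 0.5, 0],
  [-1, -0.7, -0.25, 0.5, 0],
  [-1, -0.7, -0.25, 0.5, 0],
])

```text
clock: 16.18
tcp_pos: [398.2, -382.8, 403.7]
ee_rot: [-2.221, 0.048, 2.197]
wrist_force: [0.4, 0.2, -0.4]
finger_gap: 93.7
```

```bash
python3 -c "
from h import *
import m2
c,z,K,T=grab('wrist','w5.png');m2.meas(dict(c=c,z=z,K=K,T=T),dict(all=(0,0,640,300)))
W=world(z,K,T)
for n,(x,y) in dict(blue=(497,-437),red=(463,-201),yel=(428,-326)).items():
    w=W[(abs(W[...,0]-x)<30)&(abs(W[...,1]-y)<24)]; print(n,len(w),np.percentile(w[:,2],[50,95]) if len(w) else '')
    m2.meas(dict(c=c,z=np.where((abs(W[...,0]-x)<55)&(abs(W[...,1]-y)<50),z,0),K=K,T=T),{n:(0,0,640,480)})
rel(445,360,225,-4)
"
```

```text
all
  z10-18 n3901 med 14.7 c [ 322.5 -424.1] size [29. 27.] ang 90.0
  z22-36 n8935 med 26.6 c [ 427.3 -323.2] size [64.4 49.3] ang 2.4
  z40-49 n8848 med 45.8 c [ 420.  -326.1] size [100.5  84.2] ang 2.5
  z49-56 n3514 med 51.2 c [ 428.  -325.7] size [81. 65.] ang 2.3
  z100-113 n7907 med 109.0 c [ 497.9 -438.2] size [45.  60.1] ang 87.9
  z113-120 n789 med 117.0 c [ 511.4 -438.3] size [15. 15.] ang 90.0
blue 5418 [111.08904058 117.33809609]
blue
  z22-36 n255 med 26.1 c [ 467.4 -415.5] size [2. 2.] ang 90.0
  z40-49 n3129 med 46.0 c [ 490.3 -436.9] size [83.9 98.5] ang 88.0
  z49-56 n846 med 51.0 c [ 497.3 -437. ] size [64.6 80. ] ang 88.1
  z100-113 n4127 med 111.0 c [ 497.8 -438. ] size [44.6 60.1] ang 88.3
  z113-120 n789 med 117.0 c [ 511.4 -438.3] size [15. 15.] ang 90.0
red 5740 [100.88418935 107.33897501]
red
  z10-18 n499 med 15.0 c [ 438.8 -220.1] size [ 6.2 23. ] ang 80.5
  z22-36 n2652 med 30.0 c [ 463.1 -201.7] size [80.8 86.5] ang 83.0
  z40-49 n203 med 43.7 c [ 488.1 -226.6] size [2. 4.] ang 90.0
  z49-56 n589 med 51.4 c [ 478.4 -215.7] size [23. 10.] ang 90.0
  z100-113 n3780 med 101.5 c [ 464.  -202.3] size [43.9 59.6] ang 83.4
yel 29228 [318.9949241  337.28914635]
yel
  z22-36 n3242 med 25.5 c [ 427.4 -323.1] size [64.4 49.2] ang 2.4
  z40-49 n3925 med 46.0 c [ 420.9 -326.3] size [99. 84.] ang 2.4
  z49-56 n1356 med 50.9 c [ 428.1 -325.7] size [80.8 65. ] ang 2.1
shift [-0.04  -3.721 -0.105] turn 0.0113 gap 94.1 F [ 0.1 -0.1 -1.3] t 16.2
```

View pics/w5.png

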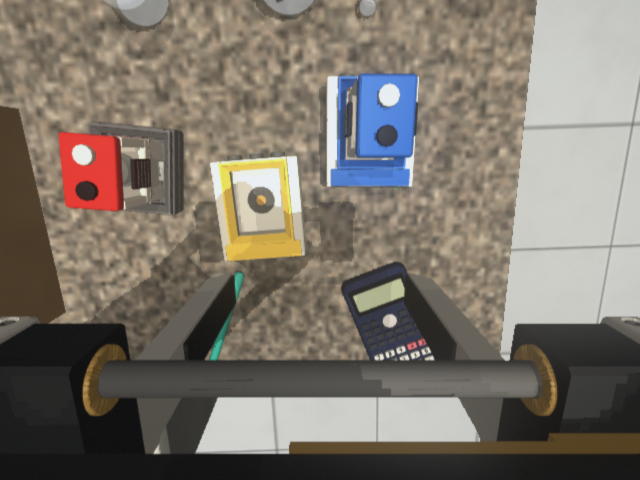

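Blue is home: head plane at 111 mm, as before, and centred in the collar. Red stands in the holder, and the yellow drive is empty. Crossing to the left.

Request:
step_arm([
  [-1, -0.05, -0.2, 0, 0],
  [-1, -0.05, -0.4, 0, 0],
  [-1, -0.05, -0.6, 0, 0],
  [-1, -0.05, -0.8, -0.03, 0],
  [-1, -0.05, -1, -0.05, 0],
  [-1, -0.05, -1, -0.05, 0],
  [-1, -0.05, -1, -0.05, 0],
  [-1, -0.05, -1, -0.05, 0],
  [-1, -0.05, -1, -0.05, 0],
  [-1, -0.05, -1, -0.05, 0],
])

```text
clock: 17.07
tcp_pos: [415.4, -184.7, 411.4]
ee_rot: [-2.219, 0.05, 2.196]
wrist_force: [1.0, 0.5, 0.7]
finger_gap: 93.8
```

Request:
step_arm([
  [-1, 0, -0.2, 0, 0],
  [-1, 0, -0.4, 0, 0],
  [-1, 0, -0.6, 0, 0],
  [-1, 0, -0.8, 0, 0],
  [-1, 0, -1, 0, 0],
  [-1, 0, -1, 0, 0],
  [-1, 0, -1, 0, 0],
  [-1, 0, -1, 0, 0],
  [-1, 0, -1, 0, 0],
  [-1, 0, -1, 0, 0],
])

```text
clock: 17.9
tcp_pos: [422.8, 13.9, 409.6]
ee_rot: [-2.217, 0.052, 2.195]
wrist_force: [-0.0, 0.4, 0.2]
finger_gap: 94.4
```

Request:
step_arm([
  [-1, 0, -0.2, 0, 0],
  [-1, 0, -0.4, 0, 0],
  [-1, 0, -0.6, 0, 0],
  [-1, 0, -0.8, 0, 0],
  [-1, 0, -1, 0, 0],
  [-1, 0, -1, 0, 0],
  [-1, 0, -1, 0, 0],
  [-1, 0, -1, 0, 0],
  [-1, 0, -1, 0, 0],
  [-1, 0, -1, 0, 0],
])

```text
clock: 18.73
tcp_pos: [430.8, 212.4, 408.0]
ee_rot: [-2.216, 0.055, 2.194]
wrist_force: [-0.0, -0.5, 0.2]
finger_gap: 94.0
```

```bash
python3 -c "
from h import *
import m2
print(robot.read_state()['tcp_pos'],robot.read_state()['joint_pos'].round(2))
c,z,K,T=grab('wrist','w6.png')
W=world(z,K,T);x,y=427,380
m2.meas(dict(c=c,z=np.where((abs(W[...,0]-x)<60)&(abs(W[...,1]-y)<55),z,0),K=K,T=T),{'red':(0,0,640,480)})
"
```

```text
[430.79148904 212.39210763 407.99841466] [ 0.38  0.14  1.71 -0.01  1.29  2.  ]
red
  z22-36 n732 med 29.6 c [480.  376.2] size [12.  6.] ang 90.0
  z40-49 n2679 med 45.7 c [427.5 373.7] size [ 71.3 100.6] ang 85.8
  z49-56 n917 med 51.2 c [435.9 380. ] size [64.8 80.8] ang 85.8
  z100-113 n3356 med 111.1 c [435.8 379.4] size [45.1 60.6] ang 85.6
  z113-120 n665 med 117.1 c [449.7 378.3] size [16. 14.] ang 90.0
```

View pics/w6.png

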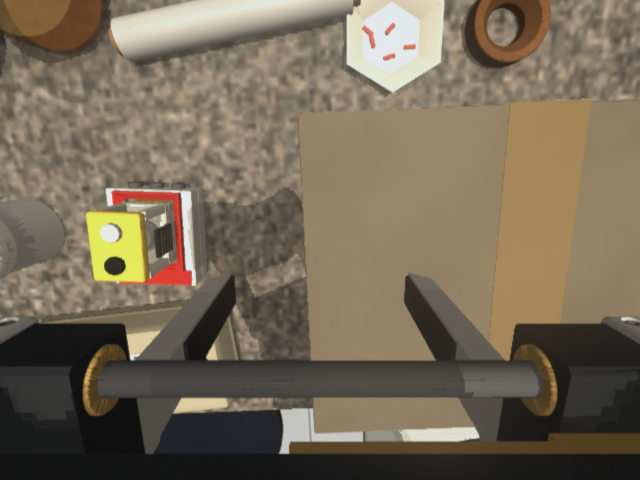

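The yellow cassette is in the red drive at about (118,245). It measures (435.8, 379.6), yaw −4.3°, heights and sizes consistent.

```bash
python3 -c "
from h import *
rel(435.9,379.7,165,-4.3);rel(435.9,379.7,82.5,-4.3)"
```

```text
shift [ 0.308 -0.839  0.011] turn 0.011 gap 94.0 F [-0.2 -0.4  0.3] t 18.8
shift [ 0.72  -0.842  0.016] turn 0.011 gap 94.0 F [-0.2 -0.4  0.3] t 18.8
```

Request:
step_arm([
  [-1, 0, -0.2, 0.003, 0.002],
  [-1, 0, -0.4, 0.006, 0.004],
  [-1, 0.0, -0.6, 0.01, 0.008],
  [-1, 0.0, -0.8, 0.013, 0.011],
  [-1, 0.1, -0.84, 0.013, 0.011],
  [-1, 0.3, -0.84, 0.013, 0.011],
  [-1, 0.3, -0.84, 0.013, 0.011],
  [-1, 0.3, -0.84, 0.013, 0.011],
  [-1, 0.3, -0.84, 0.013, 0.011],
  [-1, 0.3, -0.84, 0.013, 0.011],
])

```text
clock: 19.62
tcp_pos: [436.0, 379.5, 349.0]
ee_rot: [-2.2, 0.09, 2.172]
wrist_force: [0.3, 0.1, -0.8]
finger_gap: 93.8
```

```bash
python3 -c "
from h import *
rel(435.9,379.7,82.5,-4.3);print(robot.read_state()['joint_pos'].round(2))"
```

```text
shift [ 0.433 -0.004  0.006] turn -0.0003 gap 93.8 F [ 0.3  0.1 -0.8] t 19.6
[ 0.65  0.41  1.51 -0.01  1.22  2.31]
```

Request:
step_arm([
  [-1, 0.1, 0, 0.001, 0],
  [-1, 0.2, 0, 0.002, 0],
  [-1, 0.3, 0, 0.004, 0],
  [-1, 0.38, -0.003, 0.005, 0],
  [-1, 0.43, -0.003, 0.006, 0],
  [-1, 0.43, -0.003, 0.006, 0],
  [-1, 0.43, -0.003, 0.006, 0],
  [1, 0.43, -0.003, 0.006, 0],
  [1, 0.43, -0.003, 0.006, 0],
  [1, 0.43, -0.003, 0.006, 0],
])

```text
clock: 20.45
tcp_pos: [436.1, 379.7, 264.0]
ee_rot: [-2.201, 0.089, 2.17]
wrist_force: [-0.2, -0.2, -0.3]
finger_gap: 77.1
```

Request:
step_arm([
  [1, 0, 0, 0, 0],
  [1, 0, 0, 0, 0],
  [1, 0, 0, 0, 0],
  [1, 0, 0, 0, 0],
  [1, 0, 0, 0, 0],
  [1, 0, 0, 0, 0],
  [1, 0, 0, 0, 0],
  [1, 0, 0, 0, 0],
  [1, 0, 0, 0, 0],
  [1, 0, 0, 0, 0],
])

```text
clock: 21.28
tcp_pos: [436.2, 379.7, 264.3]
ee_rot: [-2.201, 0.089, 2.169]
wrist_force: [-0.4, 1.6, 5.5]
finger_gap: 43.6
```

Request:
step_arm([
  [1, 0, 0, 0, 0],
  [1, 0, 0, 0, 0],
  [1, 0, 0, 0, 0],
  [1, 0, 0, 0, 0],
  [1, 0, 0, 0, 0],
  [1, 0, 0, 0, 0],
  [1, 0, 0, 0, 0],
  [1, 0, 0, 0, 0],
  [1, 0, 0, 0, 0],
  [1, 0, 0, 0, 0],
])

```text
clock: 22.12
tcp_pos: [436.1, 379.8, 264.4]
ee_rot: [-2.201, 0.089, 2.169]
wrist_force: [-0.1, 1.3, 4.2]
finger_gap: 43.7
```

```bash
python3 -c "
from h import *
rel(435.9,379.7,82.5,-4.3)
print(R.from_rotvec(robot.read_state()['ee_rot']).as_matrix().round(4))"
```

```text
shift [0.009 0.    0.001] turn -0.0003 gap 43.7 F [-0.1  1.3  4.2] t 22.1
[[ 0.0143 -0.076  -0.997 ]
 [-0.0057 -0.9971  0.076 ]
 [-0.9999  0.0046 -0.0147]]
```

Request:
step_arm([
  [1, -0.03, 0, 0, 0],
  [1, -0.08, 0, 0, 0],
  [1, -0.15, 0, 0, 0],
  [1, -0.25, 0, 0, 0],
  [1, -0.35, 0, 0, 0],
  [1, -0.5, 0, 0, 0],
  [1, -0.65, 0, 0, 0],
  [1, -0.8, 0, 0, 0],
  [1, -0.86, 0, 0, 0],
  [1, -0.86, 0, 0, 0],
])

```text
clock: 22.95
tcp_pos: [433.4, 380.5, 440.2]
ee_rot: [-2.204, 0.085, 2.163]
wrist_force: [-0.2, -0.2, -3.2]
finger_gap: 43.5
```

```bash
python3 -c "
from h import *
rel(428.6,-325.9,250,2.5);grab('wrist','w7.png')"
```

```text
shift [ 0.06   3.524 -0.243] turn -0.0381 gap 43.5 F [-0.2 -0.2 -3.2] t 22.9
```

View pics/w7.png

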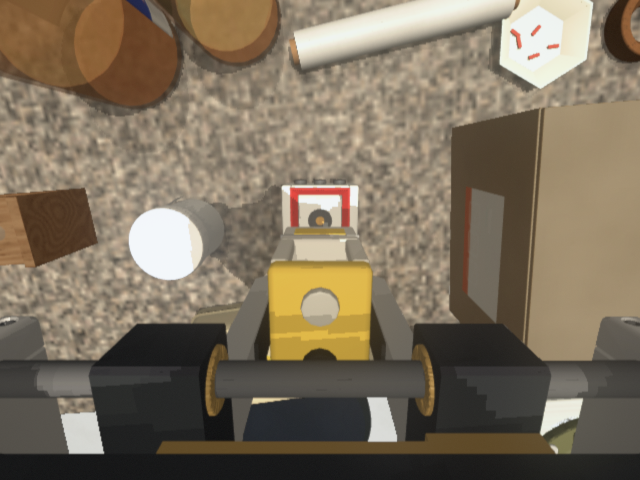

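Request:
step_arm([
  [1, 0, 0.1, -0.01, 0],
  [1, 0, 0.25, -0.02, 0],
  [1, 0, 0.45, -0.03, 0],
  [1, 0, 0.65, -0.05, 0],
  [1, 0, 0.85, -0.07, 0],
  [1, 0, 1, -0.08, 0],
  [1, 0, 1, -0.08, 0],
  [1, 0, 1, -0.08, 0],
  [1, 0, 1, -0.08, 0],
  [1, 0, 1, -0.08, 0],
])

```text
clock: 23.83
tcp_pos: [434.2, 180.7, 437.8]
ee_rot: [-2.201, 0.087, 2.169]
wrist_force: [-0.2, 0.6, -2.5]
finger_gap: 43.9
```

Request:
step_arm([
  [1, 0, 0.1, -0.01, 0],
  [1, 0, 0.25, -0.02, 0],
  [1, 0, 0.45, -0.03, 0],
  [1, 0, 0.65, -0.05, 0],
  [1, 0, 0.85, -0.07, 0],
  [1, 0, 1, -0.08, 0],
  [1, 0, 1, -0.08, 0],
  [1, 0, 1, -0.08, 0],
  [1, 0, 1, -0.08, 0],
  [1, 0, 1, -0.08, 0],
])

```text
clock: 24.67
tcp_pos: [435.3, -18.7, 438.6]
ee_rot: [-2.202, 0.084, 2.17]
wrist_force: [0.3, -0.5, -2.2]
finger_gap: 43.9
```

Request:
step_arm([
  [1, 0, 0.1, -0.01, 0],
  [1, 0, 0.25, -0.02, -0.01],
  [1, 0, 0.45, -0.03, -0.02],
  [1, 0, 0.65, -0.05, -0.03],
  [1, 0, 0.85, -0.07, -0.038],
  [1, 0, 1, -0.08, -0.038],
  [1, 0, 1, -0.08, -0.038],
  [1, 0, 1, -0.08, -0.038],
  [1, 0, 1, -0.08, -0.038],
  [1, 0, 1, -0.08, -0.038],
])

```text
clock: 25.5
tcp_pos: [437.1, -217.9, 439.5]
ee_rot: [2.21, 0.048, -2.179]
wrist_force: [-0.0, -0.6, -3.2]
finger_gap: 43.9
```

```bash
python3 -c "
from h import *
rel(428.6,-325.9,117,2.5);rel(428.6,-325.9,84.5,2.5)
print(R.from_rotvec(robot.read_state()['ee_rot']).as_matrix().round(4)[:,0])"
```

```text
shift [0.714 0.534 0.078] turn 0.0015 gap 43.9 F [-0.  -0.6 -3.2] t 25.5
shift [0.877 0.533 0.081] turn 0.0015 gap 43.9 F [-0.  -0.6 -3.2] t 25.5
[ 0.0144 -0.0043 -0.9999]
```

Request:
step_arm([
  [1, 0, 0.15, 0.02, 0.0015],
  [1, 0, 0.3, 0.04, 0.0015],
  [1, 0, 0.45, 0.06, 0.0015],
  [1, 0, 0.534, 0.078, 0.0015],
  [1, 0.15, 0.534, 0.078, 0.0015],
  [1, 0.3, 0.534, 0.078, 0.0015],
  [1, 0.45, 0.534, 0.078, 0.0015],
  [1, 0.58, 0.534, 0.079, 0.0015],
  [1, 0.65, 0.534, 0.08, 0.0015],
  [1, 0.65, 0.534, 0.08, 0.0015],
])

```text
clock: 26.33
tcp_pos: [428.3, -324.4, 307.0]
ee_rot: [2.21, 0.048, -2.186]
wrist_force: [-0.3, -0.5, -2.1]
finger_gap: 43.8
```

```bash
python3 -c "
from h import *
rel(428.3,-325.9,117,2.5);rel(428.3,-325.9,86,2.5)"
```

```text
shift [0.05  0.008 0.001] turn 0.0005 gap 43.8 F [-0.3 -0.5 -2.1] t 26.3
shift [0.205 0.007 0.003] turn 0.0005 gap 43.8 F [-0.3 -0.5 -2.1] t 26.3
```

Request:
step_arm([
  [1, 0, 0.008, 0.001, 0],
  [1, 0.03, 0.008, 0.001, 0],
  [1, 0.06, 0.008, 0.001, 0],
  [1, 0.08, 0.008, 0.002, 0],
  [1, 0.1, 0.008, 0.002, 0],
  [1, 0.12, 0.008, 0.002, 0],
  [1, 0.14, 0.008, 0.002, 0],
  [1, 0.16, 0.008, 0.003, 0],
  [1, 0.18, 0.008, 0.003, 0],
  [1, 0.2, 0.008, 0.003, 0],
])

```text
clock: 27.17
tcp_pos: [428.2, -326.0, 266.6]
ee_rot: [2.21, 0.048, -2.186]
wrist_force: [-0.6, 0.2, -2.2]
finger_gap: 43.9
```

Request:
step_arm([
  [1, 0.004, 0, 0, 0],
  [1, 0.008, 0, 0, 0],
  [1, 0.012, 0, 0, 0],
  [1, 0.016, 0, 0, 0],
  [1, 0.016, 0, 0, 0],
  [1, 0.016, 0, 0, 0],
  [1, 0.016, 0, 0, 0],
  [1, 0.016, 0, 0, 0],
  [1, 0.016, 0, 0, 0],
  [1, 0.016, 0, 0, 0],
])

```text
clock: 28.0
tcp_pos: [428.2, -326.0, 264.4]
ee_rot: [2.21, 0.048, -2.186]
wrist_force: [-5.0, 3.5, 9.8]
finger_gap: 44.0
```

Request:
step_arm([
  [-1, 0, 0, 0, 0],
  [-1, 0, 0, 0, 0],
  [-1, 0, 0, 0, 0],
  [-1, 0, 0, 0, 0],
  [-1, 0, 0, 0, 0],
  [-1, 0, 0, 0, 0],
  [-1, 0, 0, 0, 0],
  [-1, 0, 0, 0, 0],
  [-1, 0, 0, 0, 0],
  [-1, 0, 0, 0, 0],
])

```text
clock: 28.83
tcp_pos: [428.2, -326.0, 264.4]
ee_rot: [2.21, 0.048, -2.186]
wrist_force: [0.9, -0.3, -1.0]
finger_gap: 93.9
```

Request:
step_arm([
  [-1, -0.1, 0, 0, 0],
  [-1, -0.25, 0, 0, 0],
  [-1, -0.4, 0, 0, 0],
  [-1, -0.5, 0, 0, 0.0],
  [-1, -0.55, 0, 0.1, 0.01],
  [-1, -0.55, -0.15, 0.1, 0.03],
  [-1, -0.55, -0.3, 0.1, 0.05],
  [-1, -0.55, -0.3, 0.1, 0.052],
  [-1, -0.55, -0.3, 0.1, 0.052],
  [-1, -0.55, -0.3, 0.1, 0.052],
])

```text
clock: 29.67
tcp_pos: [404.5, -267.1, 374.3]
ee_rot: [-2.174, 0.127, 2.149]
wrist_force: [0.3, -0.6, 0.4]
finger_gap: 93.8
```

```bash
python3 -c "
from h import *
import m2
c,z,K,T=grab('wrist','w8.png')
W=world(z,K,T)
for n,(x,y) in dict(red=(463,-201),yel=(428,-326),blu=(497,-437)).items():
    m2.meas(dict(c=c,z=np.where((abs(W[...,0]-x)<55)&(abs(W[...,1]-y)<50),z,0),K=K,T=T),{n:(0,0,640,480)})
rel(461.8,-201.7,73,-6.9)
M=R.from_rotvec(robot.read_state()['ee_rot']).as_matrix();print(M[:,0],robot.read_state()['tcp_pos'])
"
```

```text
red
  z10-18 n412 med 15.1 c [ 481.3 -228.9] size [ 7.4 22.2] ang 86.2
  z22-36 n2284 med 30.3 c [ 463.3 -200.8] size [81.  86.9] ang 82.7
  z49-56 n370 med 51.3 c [ 461.4 -219.7] size [ 8.3 44.1] ang 83.5
  z100-113 n4492 med 101.4 c [ 464.2 -202.1] size [43.2 59.4] ang 83.2
yel
  z22-36 n475 med 29.0 c [ 472.9 -345.6] size [13.  5.] ang 90.0
  z40-49 n2698 med 45.6 c [ 421.  -325.4] size [98.8 84.2] ang 2.1
  z49-56 n987 med 51.1 c [ 428.3 -325.4] size [80.4 64.6] ang 2.2
  z100-113 n4251 med 111.1 c [ 427.5 -325.4] size [60.5 44.5] ang 2.6
  z113-120 n814 med 117.0 c [ 413.2 -325.7] size [15. 15.] ang 90.0
blu
  z22-36 n843 med 29.0 c [ 543.8 -416.6] size [8. 2.] ang 90.0
  z40-49 n4493 med 45.9 c [ 491.5 -435. ] size [98. 83.] ang 0.0
  z49-56 n1352 med 50.9 c [ 497.7 -435.8] size [64. 81.] ang 90.0
  z100-113 n5828 med 110.9 c [ 497.8 -437.7] size [45.4 60.6] ang 87.7
  z113-120 n1147 med 116.9 c [ 511.7 -438.3] size [15. 15.] ang 90.0
shift [ 0.608 -0.36  -0.24 ] turn 0.001 gap 93.8 F [-0.7 -0.6 -0.4] t 29.7
[ 0.01100673 -0.00145097 -0.99993837] [ 404.42061425 -267.42044899  374.11771394]
```

View pics/w8.png

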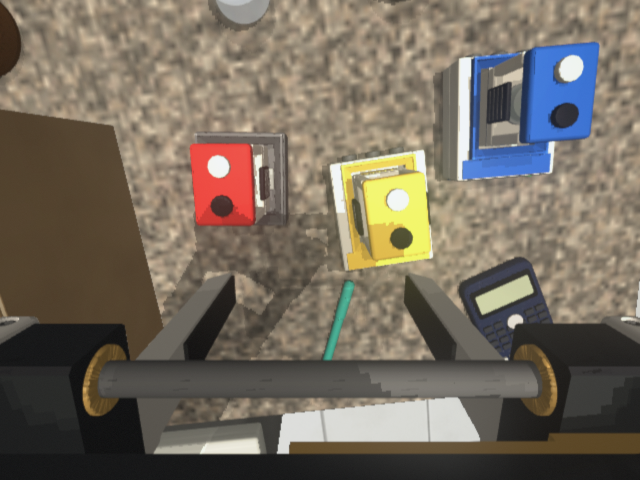

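Yellow and blue are both home, with heads at 111 mm and upright. Now red: centred over it at (464,−202), going down to pinch.

Request:
step_arm([
  [-1, 0, -0.15, -0.1, 0.001],
  [-1, 0, -0.3, -0.2, 0.001],
  [-1, 0, -0.36, -0.241, 0.001],
  [-1, 0, -0.36, -0.241, 0.001],
  [-1, 0.15, -0.36, -0.241, 0.001],
  [-1, 0.3, -0.36, -0.241, 0.001],
  [-1, 0.45, -0.36, -0.241, 0.001],
  [-1, 0.58, -0.36, -0.241, 0.001],
  [-1, 0.605, -0.36, -0.241, 0.001],
  [-1, 0.605, -0.36, -0.241, 0.001],
])

```text
clock: 30.55
tcp_pos: [461.7, -202.6, 252.5]
ee_rot: [-2.167, 0.13, 2.15]
wrist_force: [0.9, 0.2, 0.3]
finger_gap: 93.8
```

Request:
step_arm([
  [-1, 0, 0, 0, 0],
  [1, 0, 0, 0, 0],
  [1, 0, 0, 0, 0],
  [1, 0, 0, 0, 0],
  [1, 0, 0, 0, 0],
  [1, 0, 0, 0, 0],
  [1, 0, 0, 0, 0],
  [1, 0, 0, 0, 0],
  [1, 0, 0, 0, 0],
  [1, 0, 0, 0, 0],
])

```text
clock: 31.38
tcp_pos: [461.7, -202.5, 252.7]
ee_rot: [-2.168, 0.13, 2.15]
wrist_force: [-0.6, 1.6, 6.1]
finger_gap: 43.6
```

Request:
step_arm([
  [1, 0, 0, 0, 0],
  [1, 0, 0, 0, 0],
  [1, 0, 0, 0, 0],
  [1, 0, 0, 0, 0],
  [1, 0, 0, 0, 0],
  [1, 0, 0, 0, 0],
  [1, 0, 0, 0, 0],
  [1, 0, 0, 0, 0],
  [1, 0, 0, 0, 0],
  [1, 0, 0, 0, 0],
])

```text
clock: 32.22
tcp_pos: [461.7, -202.5, 252.7]
ee_rot: [-2.168, 0.13, 2.15]
wrist_force: [-1.3, 0.7, 3.2]
finger_gap: 44.0
```

```bash
python3 -c "
from h import *
rel(463,-201.7,73,-6.9)
M=R.from_rotvec(robot.read_state()['ee_rot']).as_matrix();print(M[:,0],M[:,1],robot.read_state()['tcp_pos'])"
```

```text
shift [-0.001 -0.005 -0.006] turn -0.0002 gap 44.0 F [-1.3  0.7  3.2] t 32.2
[ 8.47023742e-03 -5.17503993e-05 -9.99964126e-01] [-1.20778483e-01 -9.92679008e-01 -9.71685750e-04] [ 461.73159054 -202.50841532  252.71815626]
```

Request:
step_arm([
  [1, -0.04, 0, 0, 0],
  [1, -0.1, 0, 0, 0],
  [1, -0.2, 0, 0, 0],
  [1, -0.35, 0, 0, 0],
  [1, -0.5, 0, 0, 0],
  [1, -0.65, 0, 0, 0],
  [1, -0.8, 0, 0, 0],
  [1, -0.95, 0, 0, 0],
  [1, -0.95, 0, 0, 0],
  [1, -0.95, 0, 0, 0],
])

```text
clock: 33.05
tcp_pos: [459.9, -202.4, 443.7]
ee_rot: [-2.17, 0.131, 2.148]
wrist_force: [-0.5, -0.3, -3.9]
finger_gap: 43.9
```

```bash
python3 -c "
from h import *
rel(433.4,379.7,260,-4.3);print(robot.read_state()['joint_pos'].round(2))"
```

```text
shift [ 0.014 -2.873  0.483] turn -0.0147 gap 43.9 F [-0.5 -0.3 -3.9] t 33.0
[-0.49  0.16  1.6   0.    1.37  1.2 ]
```

Request:
step_arm([
  [1, 0, -0.1, 0.02, 0],
  [1, 0, -0.25, 0.05, -0.005],
  [1, 0, -0.45, 0.08, -0.01],
  [1, 0, -0.65, 0.11, -0.0147],
  [1, 0, -0.85, 0.14, -0.0147],
  [1, 0, -0.96, 0.16, -0.0147],
  [1, 0, -0.96, 0.16, -0.0147],
  [1, 0, -0.96, 0.16, -0.0147],
  [1, 0, -0.96, 0.16, -0.0147],
  [1, 0, -0.96, 0.16, -0.0147],
])

```text
clock: 33.88
tcp_pos: [451.4, -8.8, 442.7]
ee_rot: [-2.193, 0.084, 2.173]
wrist_force: [-0.3, -0.3, -2.9]
finger_gap: 43.7
```

Request:
step_arm([
  [1, 0, -0.1, 0.01, 0],
  [1, 0, -0.25, 0.02, 0],
  [1, 0, -0.45, 0.04, 0],
  [1, 0, -0.65, 0.06, 0],
  [1, 0, -0.85, 0.08, 0],
  [1, 0, -0.96, 0.1, 0],
  [1, 0, -0.96, 0.11, 0],
  [1, 0, -0.96, 0.11, 0],
  [1, 0, -0.96, 0.11, 0],
  [1, 0, -0.96, 0.11, 0],
])

```text
clock: 34.72
tcp_pos: [444.5, 183.1, 442.3]
ee_rot: [-2.192, 0.086, 2.172]
wrist_force: [-0.0, -0.1, -2.4]
finger_gap: 43.9
```

Request:
step_arm([
  [1, 0, -0.1, 0.01, 0],
  [1, 0, -0.25, 0.02, 0],
  [1, 0, -0.45, 0.04, 0],
  [1, 0, -0.65, 0.06, 0],
  [1, 0, -0.85, 0.08, 0],
  [1, 0, -0.95, 0.1, 0],
  [1, 0, -0.95, 0.11, 0],
  [1, 0, -0.95, 0.11, 0],
  [1, 0, -0.95, 0.11, 0],
  [1, 0, -0.95, 0.11, 0],
])

```text
clock: 35.55
tcp_pos: [437.9, 372.8, 442.2]
ee_rot: [-2.191, 0.088, 2.171]
wrist_force: [0.4, -0.6, -2.7]
finger_gap: 43.8
```

```bash
python3 -c "
from h import *
rel(433.4,379.8,117,-4.3);M=R.from_rotvec(robot.read_state()['ee_rot']).as_matrix();print(M[:,0],robot.read_state()['joint_pos'].round(2))"
```

```text
shift [ 0.726 -0.033  0.032] turn -0.0015 gap 43.8 F [ 0.4 -0.6 -2.7] t 35.5
[ 0.00918626 -0.00138922 -0.99995684] [ 0.64  0.33  1.39 -0.01  1.41  2.29]
```

Request:
step_arm([
  [1, 0, -0.033, 0.025, 0],
  [1, 0.05, -0.033, 0.026, 0],
  [1, 0.15, -0.033, 0.027, 0],
  [1, 0.28, -0.033, 0.028, 0],
  [1, 0.4, -0.033, 0.029, 0],
  [1, 0.5, -0.033, 0.03, 0],
  [1, 0.58, -0.033, 0.031, 0],
  [1, 0.6, -0.033, 0.031, 0],
  [1, 0.6, -0.033, 0.031, 0],
  [1, 0.6, -0.033, 0.031, 0],
])

```text
clock: 36.38
tcp_pos: [433.5, 379.7, 322.8]
ee_rot: [-2.192, 0.088, 2.17]
wrist_force: [-1.0, -0.1, -2.4]
finger_gap: 43.9
```

```bash
python3 -c "
from h import *
rel(433.4,379.8,117,-4.3);rel(433.4,379.8,84,-4.3)
c,z,K,T=grab('wrist','w9.png');W=world(z,K,T);t=robot.read_state()['tcp_pos'];print(t)
ht=t[2]-180-57.7+86
red=(c[...,0]>120)&(c[...,1]<90)&(c[...,2]<90)
m=red&(abs(W[...,2]-ht)<5)&(abs(W[...,0]-435)<50)&(abs(W[...,1]-380)<40)
r=cv2.minAreaRect(W[m][:,:2].astype(np.float32));print('head z',np.median(W[m][:,2]),ht,r)
m=(abs(W[...,2]-51)<3)&(abs(W[...,0]-435)<60)&(abs(W[...,1]-380)<50)
p=W[m];print('collar x max',np.percentile(p[:,0],98),'y',np.percentile(p[:,1],[1,99]))"
```

```text
shift [ 0.129 -0.     0.002] turn -0.0016 gap 43.9 F [-1.  -0.1 -2.4] t 36.4
shift [ 0.294 -0.     0.004] turn -0.0016 gap 43.9 F [-1.  -0.1 -2.4] t 36.4
[433.55541126 379.76463944 323.23839102]
head z 171.14613392635357 171.5383910210486 ((443.78277587890625, 379.5863037109375), (43.972564697265625, 46.10250473022461), 85.72073364257812)
collar x max 477.39679403587047 y [346.45608228 410.59854502]
```

View pics/w9.png

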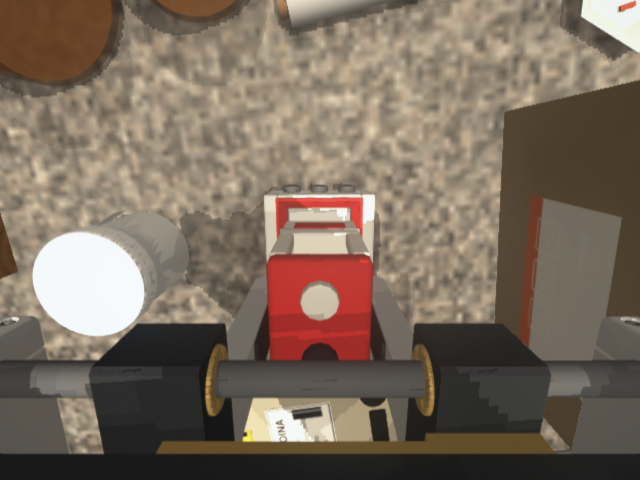

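The held red cassette is lined up over the red collar: centre about (436.8, 379.6) against (435.8, 379.7).

Request:
step_arm([
  [1, 0.04, 0, 0.003, -0.001],
  [1, 0.08, 0, 0.005, -0.001],
  [1, 0.12, 0, 0.006, -0.001],
  [1, 0.15, 0, 0.006, -0.001],
  [1, 0.18, 0, 0.006, -0.001],
  [1, 0.21, 0, 0.007, -0.001],
  [1, 0.24, 0, 0.007, -0.001],
  [1, 0.26, 0, 0.008, -0.001],
  [1, 0.28, 0, 0.008, -0.001],
  [1, 0.285, 0, 0.008, -0.001],
])

```text
clock: 37.27
tcp_pos: [432.5, 379.8, 265.5]
ee_rot: [-2.193, 0.084, 2.172]
wrist_force: [-0.2, 0.2, -2.9]
finger_gap: 43.5
```

Request:
step_arm([
  [1, 0.004, 0, 0, 0],
  [1, 0.008, 0, 0, 0],
  [1, 0.012, 0, 0, 0],
  [1, 0.016, 0, 0, 0],
  [1, 0.02, 0, 0, 0],
  [1, 0.02, 0, 0, 0],
  [1, 0.02, 0, 0, 0],
  [1, 0.02, 0, 0, 0],
  [1, 0.02, 0, 0, 0],
  [1, 0.02, 0, 0, 0],
])

```text
clock: 38.1
tcp_pos: [432.6, 379.9, 262.7]
ee_rot: [-2.194, 0.084, 2.171]
wrist_force: [-3.5, -2.6, 9.2]
finger_gap: 43.3
```

Floor contact came at z = 262.7, exactly as expected. I'll let go, rise, and check.

Request:
step_arm([
  [-1, 0, 0, 0, 0],
  [-1, 0, 0, 0, 0],
  [-1, 0, 0, 0, 0],
  [-1, 0, 0, 0, 0],
  [-1, 0, 0, 0, 0],
  [-1, 0, 0, 0, 0],
  [-1, 0, 0, 0, 0],
  [-1, 0, 0, 0, 0],
  [-1, 0, 0, 0, 0],
  [-1, 0, 0, 0, 0],
])

```text
clock: 38.93
tcp_pos: [432.6, 379.9, 262.7]
ee_rot: [-2.194, 0.084, 2.171]
wrist_force: [-0.1, -1.4, 0.4]
finger_gap: 94.1
```

Request:
step_arm([
  [-1, -0.1, 0, 0, 0],
  [-1, -0.25, 0, 0, 0],
  [-1, -0.4, 0, 0, 0],
  [-1, -0.55, 0, 0, 0.0],
  [-1, -0.7, 0, 0, 0],
  [-1, -0.7, 0, 0.2, 0],
  [-1, -0.7, 0, 0.4, 0],
  [-1, -0.7, 0, 0.4, 0],
  [-1, -0.7, 0, 0.4, 0],
  [-1, -0.7, 0, 0.4, 0],
])

```text
clock: 39.77
tcp_pos: [351.6, 386.1, 402.1]
ee_rot: [-2.194, 0.083, 2.17]
wrist_force: [0.8, 0.9, 1.2]
finger_gap: 94.2
```

```bash
python3 -c "
from h import *
import m2
c,z,K,T=grab('wrist','w10.png');W=world(z,K,T);x,y=436,380
m2.meas(dict(c=c,z=np.where((abs(W[...,0]-x)<60)&(abs(W[...,1]-y)<55),z,0),K=K,T=T),{'red':(0,0,640,480)})
c,z,K,T=grab('top','top1.png');np.savez('top0.npz',c=c,z=z,K=K,T=T)"
python3 m.py
```

```text
red
  z22-36 n151 med 30.0 c [482.7 399.2] size [13.  3.] ang 90.0
  z40-49 n3481 med 45.8 c [427.4 381.2] size [ 84.8 100.1] ang 85.8
  z49-56 n1028 med 51.0 c [408.4 382.6] size [64.5 26.4] ang 87.1
  z100-113 n3945 med 111.1 c [435.5 380.4] size [44.6 60.1] ang 85.8
  z113-120 n748 med 117.1 c [449.3 379.3] size [14. 15.] ang 90.0
red zmax 468
  z 20-33 n59 med z 28 rect c [428.1 372.5] size [ 69.6 104.3] ang 86.5
  z 34-60 n569 med z 46 rect c [427.8 380.8] size [ 85.8 104.4] ang 86.0
  z 60-100 n96 med z 78 rect c [427.4 375.7] size [54.9 57.2] ang 16.4
  z 100-112 n204 med z 109 rect c [433.6 377.3] size [51.7 59.7] ang 86.6
  z 112-135 n162 med z 114 rect c [432.9 379. ] size [41.1 57.5] ang 85.8
yel zmax 124
  z 20-33 n62 med z 27 rect c [ 435.8 -296.2] size [ 55.7 123.7] ang 57.9
  z 34-60 n635 med z 46 rect c [ 419.3 -325.3] size [101.1  86.1] ang 2.3
  z 60-100 n94 med z 77 rect c [ 426.  -324.3] size [59.2 56.5] ang 1.0
  z 100-112 n217 med z 110 rect c [ 425.7 -325. ] size [59.1 45.9] ang 2.1
  z 112-135 n165 med z 114 rect c [ 426.4 -324.6] size [55.6 41.7] ang 1.0
blu 
[... 467 characters left out ...]

  z 34-60 n66 med z 35 rect c [ 462.2 -199.2] size [77.8 81.7] ang 83.2
jar zmax 519
  z 34-60 n26 med z 49 rect c [454.9 513.9] size [57.3 12.2] ang 41.9
  z 60-100 n477 med z 88 rect c [439.1 538.6] size [60.1 75.1] ang 35.1
drop zmax 148
  z 20-33 n24 med z 24 rect c [ 609.6 -208.3] size [46.8 14.7] ang 40.0
  z 34-60 n72 med z 55 rect c [ 620.6 -220.9] size [52.4 45.6] ang 18.5
  z 60-100 n198 med z 71 rect c [ 621.6 -222.6] size [46.7 46. ] ang 35.3
  z 112-135 n17 med z 127 rect c [ 621.8 -225.4] size [14.8 11.6] ang 13.3
  z 135-200 n20 med z 141 rect c [ 621.5 -227.5] size [13.4  8.1] ang 82.9
cart zmax 181
  z 135-200 n10547 med z 171 rect c [412.6  70.7] size [231.  300.1] ang 0.2
```

View pics/w10.png

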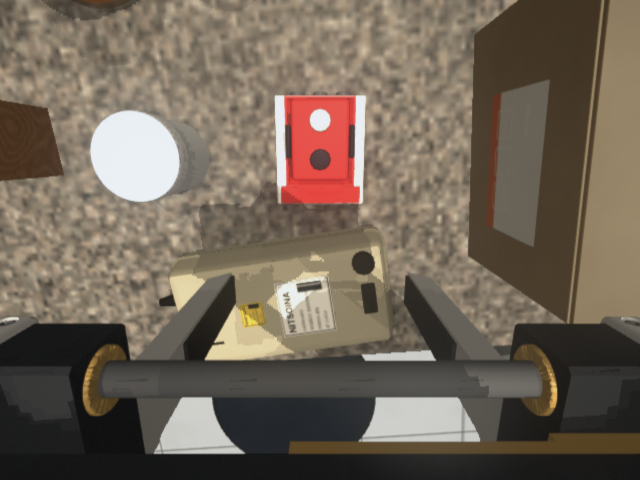

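View pics/top1.png

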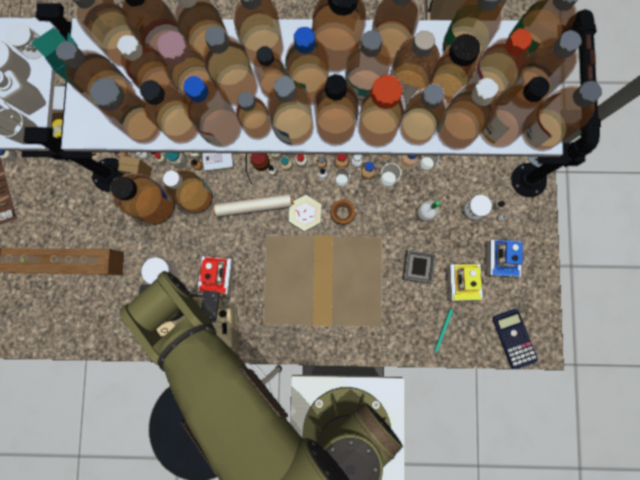

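All three cassettes are home: every head is at 111 mm, upright and centred. The jar and dropper haven't moved and the arm is clear, so I'm handing in.

```bash
python3 -c "
from h import *
print(robot.hand_in())"
```

```text
the job is handed in; nothing more can be done
None
```

I changed the three cassettes round and handed the job in at about 40 s of the 134 s allowed. Red went to the grey holder first, then blue to the blue drive, yellow to the yellow drive, and red to the red drive. Each was pinched by its keys (44 mm opening) for every lift and insertion.

**Cassettes:** The last wrist-camera measurements put all three head planes at about 111 mm, the same height as when they were seated at the start. Each was upright and within about 1 mm of its collar where the collar measured cleanly. On the final red check the collar reading was partial, so I compared red with where yellow had sat in that drive; it was within 1 mm. At each insertion I felt the socket floor with about 9–12 N on the wrist, at the height I expected.

**Surroundings:** The final top view shows the holder empty and the dropping bottle within about 1 mm of its starting place. The arm partly hid the jar in that view, so its measured centre came out about 6–8 mm off. The wrist camera shows it standing clear, and nothing came near it. The gripper was open and raised clear of everything when I handed in.

**Not tested:** I did not tug the cassettes to check the catches, so that they are locked rests on the seating height and the open keys.

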